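# Check the grinder rest with the angle gauge

### The arm

A 6-joint arm with a two-finger parallel gripper is mounted at the origin on the work surface. World frame = base frame: x ahead of the robot, y to its left, z up, the work surface at z = 0. Lengths are in m, angles in rad, forces in N, time in s.
With the tool pointing down it reaches from about 0.375 to 0.825 m from the base axis. Payload 5.5 kg.
Tool frame: the origin (TCP) lies on the centre line of the jaws, within the pads' length; the fingertips stand 11 mm ahead of it and the grasp point (between the pads) lies 8 mm behind it (arm.tcp_to_tips is the distance from the TCP to the fingertips, in m); z points along the fingers, x is the direction in which the jaws open and shut, and the axes are right-handed (so a half turn about z gives the same grasp; the last joint's range is limited). The gripper opens to 85 mm and grips with 20 to 120 N. Pads are 22 mm wide; open, the fingers measure 114 mm over their backs; the gripper's body (76 mm by 85 mm) begins 54 mm behind the grasp point. The pads swing forward as they close: fully open they stand 13 mm farther back than shut.
Start: joints at [1.326, 0.314, -0.047, 1.21, 0, 1.571], TCP at [0.145, 0.582, 0.242] pointing down, gripper open.
Joint ranges: [-2.67, 2.67], [-0.69, 1.73], [-1.03, 1.25], [-2.08, 2.16], [-1.42, 1.45], [-3.14, 3.14]. Speed limits (rad/s): [2.39, 2.39, 3.01, 3.14, 3.14, 3.14].

### API

Orientations are given as a 3x3 rotation matrix whose columns are the frame's x, y, z axes.
In Python, from bench import arm gives the robot as it stands.
- The arm moves only by the tool step_arm, never from a script. Its argument "series" is a list of rows, each an object with "translation": the shift along the world's x, y, z in units of 50 mm (1.0 is 50 mm), a list of three; "rot": the turn, a rotation vector about the world's x, y, z in units of 8 degrees (1.0 is 8 degrees), a list of three; "gripper": the closure, from 0 (fully open) to 1 (shut). In form: [{"translation": [dx, dy, dz], "rot": [wx, wy, wz], "gripper": gripper}, ...]. A call has 1 to 10 rows; each row is the pose to reach, as a shift and turn from the pose commanded when the call began; what a row does not reach only later rows make up. A row lasts 1/8 s, in which the tool goes at most 62.5 mm and 10.7 degrees, less where a joint would pass 70% of its speed; a pose out of reach is approached as far as the arm can. A call with a gripper value outside its range is refused whole. The fingers move at their own pace and stop on an object; "newtons" is the grip in N (left out, the last holds). Time passes only in rows, so rows that repeat a pose let the fingers close. It gives the time, the measured TCP pose, the force and the opening at its end, in the units of the state.
- arm.state(): the state, without advancing time (a new reading comes with each control period).
- arm.snapshot(name): name is "scene" or "top"; returns the picture (400x640x3 uint8, blue, green, red); there is no depth.
- arm.calibration(name): a dict with "mtx" (3x3 intrinsics, pixels), "R" (3x3) and "t" (3): a world point X has camera coordinates R X + t. Camera axes: x right, y down, z forward; pixel columns grow to the right and rows downward; lengths in m; the calibration is good to about 2 mm. A picture is of the moment at which its call begins. calibration takes no time and is no camera call.
- arm.close_job(): hands the job in, once; it reports no verdict.
The state is a dict: "time_s": time; "joint_positions": joint angles; "dq": joint speeds; "tau": joint torques, N m; "eef_pos": TCP position; "tcp_rot": TCP orientation; "wrist_force": force on the tool from outside, world axes, zero at the start; "torque": the same for the moment, N m; "gripper_width": opening from 0.0 (shut) to 1.0 (fully open).
Only numpy, scipy, OpenCV 4.12 (cv2) and the standard library are available. Lean on these libraries where they do the work, as an engineer would, in place of code of your own. Each camera call takes 0.05 s, during which the arm holds its last target. There are 200 camera calls.

### The job

I want to read the angle of the tilted tool rest in front of the grinding stone, without disturbing how it is set. With the angle gauge standing on the bench, press its battery cover fully home, then pick the gauge up and hold its whole base flush on the sloping face of the rest, long side of the base straight up and down the slope, pressing lightly. Leave everything else where it lies, and finish while you are still gripping the gauge and holding it flush there, so that I can read it.

Things in the scene. Friction and masses are not known exactly. Their poses are not given: they have to be found in the camera images.
- gauge_center (a point): Digital angle gauge: a loose upright grey block, 60 mm long (x) by 32 mm thick (y) by 60 mm high (z), about 0.18 kg, with a flat aluminium base, standing on the bench. Displays are low on both long faces: best held across the 32 mm by its upper half. The point is the block's centre, 30 mm above its base. z up out of its top. Turned end for end it serves equally.
- gauge_base (a point): Centre of the gauge's underside (same axes as gauge_center).
- cover_top (a point): Centre of the top of the gauge's battery cover, a black lid 42 mm (x) by 20 mm (y) in the middle of the gauge's top. Fully home its top stands 2 mm above the housing (62 mm above the base); now it stands 6 to 8 mm above it.
- cover (a joint): How far the battery cover is pushed in, m: 0.006 is fully home against a hard stop, at the start it is 0 to 0.002. It slides with about 5 N of friction and stays where it is left.
- rest_face (a point): Centre of the upper face of the tool rest: a flat steel plate with a narrow dark line near its outer edge, 90 mm (x) by 130 mm (y, along the axle) by 8 mm, on a pedestal in front of the grey stone of a double-ended bench grinder, about 0.11 m above the bench. z: outward normal of the face; x: up the slope to the stone, whose rim is 5 to 20 mm beyond the plate's upper edge.
- rest_edge (a point): Middle of the lower, outer edge of the rest's upper face, 45 mm down the slope from rest_face (same axes).
- rest (a joint): Tilt of the rest from level, rad: 0 is level, positive when its outer edge (away from the stone) is lowered; at the start 0.2 to 0.6. It turns about an axis along y, 14 mm below rest_face, and is tightened so that it stays as set under up to 100 N of push.
- grinder: Bench grinder bolted to the bench, grey, 0.33 m along its axle (y), 0.25 m high, two 150 mm wheels, axle 125 mm up. Origin under its middle; -x is its front. The stone and the tilting rest are at its -y end (rest_face 124 to 132 mm to the front of the origin, 140 mm to -y); a brass-coloured wire wheel with a small fixed rest is at the +y end.
- oiler: Bystander: white oil bottle, 42 mm diameter, 125 mm high, upright; origin under its centre.
- tub: Bystander: white grease tub, 72 mm diameter, 55 mm high; origin under its centre.
- pedal: Bystander: black flat bicycle pedal, 94 by 84 by 20 mm with a 22 mm axle stub; origin under its centre.
- hub: Bystander: aluminium wheel hub standing on end, 58 mm flanges, 104 mm high; origin under its centre.
- chainring: Bystander: steel chainring lying flat, 130 mm diameter, 4 mm thick; origin under its centre.
- dish: Bystander: round steel dish, 100 mm diameter, 28 mm high; origin under its centre.
- patchkit: Bystander: small black box lying flat, 66 by 40 by 22 mm; origin under its centre.
- wrench: Bystander: wrench lying flat, 160 mm long.
Things that resemble listed ones, but are neither listed nor needed, are in the scene too. What is shaped like the part that bears gauge_center but blue or turquoise is not meant.

How it is judged:
By the outcome, as a careful person would: the job done as asked, in the order asked, and still so for the second after the job is handed in, while the arm keeps its last pose, push and grip.
It also fails if it takes over 48 s, if anything falls off the work surface, if the arm or the gripper's body presses on something with over 40 N, if the wrist force passes 120 N, or if a joint passes its speed limit or range.

## Working session

There is one attempt and no reset: what is moved stays moved. The work goes in short steps, Python scripts to look and compute and a tool call to move; the robot and the scene stay as the last step left them, time stands still between calls to the robot, and variables do not carry over. Pictures are saved under pics/ and viewed, about 8 in all and at most 12, crops included, and the job is handed in when it is done.

Besides the shell and the picture viewer there is one more tool, called after "Emit:" as name(argument=value, ...), one argument or row to a line, values as JSON. step_arm: Moves the arm, as the interface text tells. Its arguments: {"type":"object","properties":{"series":{"type":"array"},"newtons":{"type":"number"}},"required":["series"]}

```bash
mkdir -p pics; ls; python3 - <<'E'
from bench import arm
import cv2
for n in("scene","top"):
    cv2.imwrite(f"pics/{n}0.png",arm.snapshot(n)); c=arm.calibration(n); print(n,c["mtx"].tolist(),(-c["R"].T@c["t"]).round(3),c["R"].round(3).tolist())
s=arm.state();print(s["time_s"],s["eef_pos"],s["tcp_rot"],s["wrist_force"],s["gripper_width"])
E
```

```text
pics
scene [[468.9275127638716, 0.0, 325.1753567746635], [0.0, 468.9275127638716, 197.53140410506109], [0.0, 0.0, 1.0]] [1.333 0.517 0.863] [[-0.556, 0.831, -0.011], [0.514, 0.334, -0.79], [-0.653, -0.445, -0.613]]
top [[405.1946688035625, 0.0, 317.39543467181835], [0.0, 405.1946688035625, 203.02821607074065], [0.0, 0.0, 1.0]] [ 0.322 -0.058  1.437] [[-0.012, -1.0, 0.005], [-0.989, 0.011, -0.148], [0.148, -0.006, -0.989]]
0.1 [0.14530187 0.58163369 0.24152266] [[ 2.42400184e-01  9.70176273e-01 -3.88265649e-04]
 [ 9.70175155e-01 -2.42400494e-01 -1.47316166e-03]
 [-1.52334227e-03 -1.95910298e-05 -9.99998840e-01]] [-0.02453312 -1.3634539   0.00795114] 1.0026004596973965
```

View pics/scene0.png

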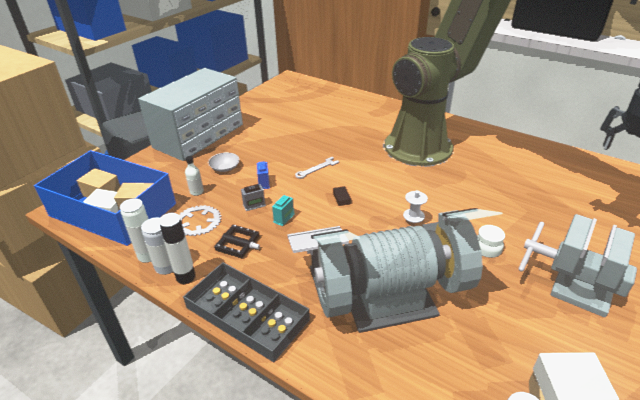

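View pics/top0.png

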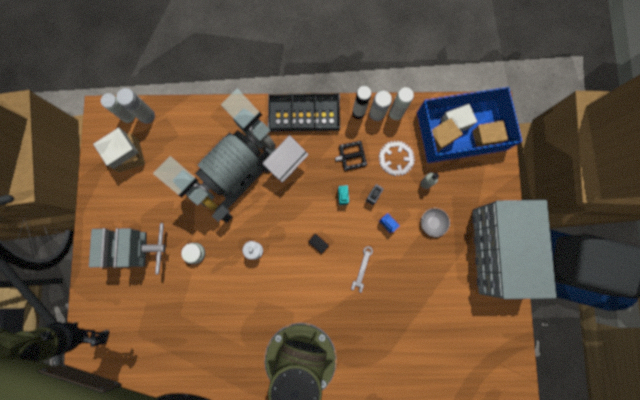

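The gauge is at scene (253,196) and top (374,195). The tilting rest is at scene (318,240) and top (287,158). I'll crop both views.

```bash
python3 - <<'E'
import cv2,numpy as np
s=cv2.imread("pics/scene0.png");t=cv2.imread("pics/top0.png")
a=cv2.resize(s[170:270,230:370],None,fx=5.6,fy=5.6,interpolation=cv2.INTER_CUBIC)
b=cv2.resize(t[90:230,260:400],None,fx=4,fy=4,interpolation=cv2.INTER_CUBIC)
cv2.imwrite("pics/c1.png",a);cv2.imwrite("pics/c2.png",b)
E
```

```text
(no output)
```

View pics/c1.png

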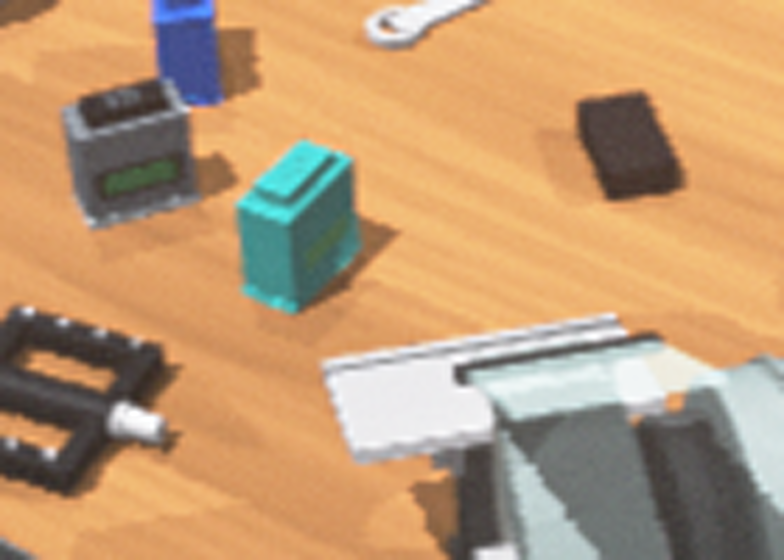

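View pics/c2.png

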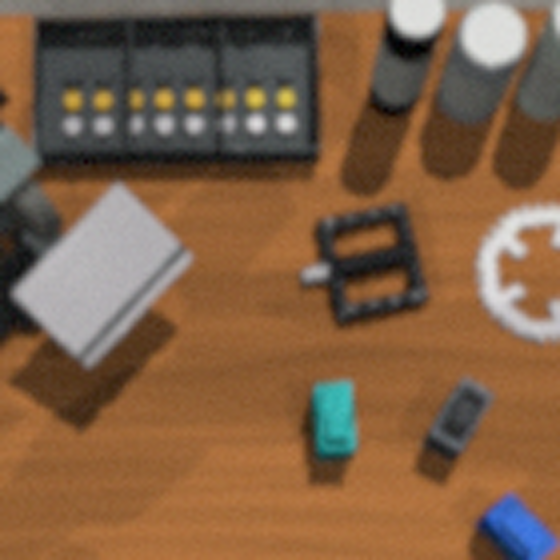

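Crop 1 (scene) shows the gauge with its raised black cover at about (130,150). The rest's outer edge runs from (325,362) to (615,318), and its -y upper corner is at (352,462). Crop 2 (top) shows the whole rest, with corners (120,182), (12,292), (192,255) and (85,367), and the gauge at (460,418). I'll fit both poses to these points.

```bash
cat > fit.py <<'E'
from bench import arm
import cv2,numpy as np
from scipy.optimize import least_squares
C={n:arm.calibration(n) for n in("scene","top")}
def proj(n,X):
    c=C[n]; p=(np.atleast_2d(X)@c["R"].T+c["t"])@c["mtx"].T; return p[:,:2]/p[:,2:]
S=lambda p:(np.array(p,float)+.5)/5.6-.5+[230,170]
T=lambda p:(np.array(p,float)+.5)/4-.5+[260,90]
def ray(n,p,z):
    c=C[n]; o=-c["R"].T@c["t"]; d=c["R"].T@np.linalg.solve(c["mtx"],[*p,1]); return o+d*(z-o[2])/d[2]
def restR(yaw,th):
    # x: up slope to the stone (horizontal dir yaw), y along axle, z normal
    h=np.array([np.cos(yaw),np.sin(yaw),0]); k=np.array([0,0,1.])
    x=h*np.cos(th)+k*np.sin(th); z=-h*np.sin(th)+k*np.cos(th); return np.column_stack([x,np.cross(z,x),z])
E
python3 - <<'E'
from fit import *
print(arm.tcp_to_tips)
# rest: (dx,dy) corners ; -x outer
obs=[("top",T((192,256)),(-45,-65)),("top",T((85,367)),(-45,65)),("top",T((120,182)),(45,-65)),("top",T((12,292)),(45,65)),
 ("scene",S((324,362)),(-45,-65)),("scene",S((613,316)),(-45,65)),("scene",S((352,460)),(45,-65))]
def rp(p): 
    R=restR(p[3],p[4]); return R,p[:3]
def f(p):
    R=restR(p[3],p[4])
    r=[proj(n,p[:3]+R@np.array([*c,0])/1e3)[0]-o for n,o,c in obs]
    return np.r_[np.ravel(r),(p[2]-.11)/.01]
c0=ray("top",T((102,274)),.11)
for y0 in(0.5,):
    s=least_squares(f,[*c0,y0,.4]); print("rest",s.x.round(4),"yawdeg",np.degrees(s.x[3:]).round(2)); print(s.fun.round(2)); print("sd",np.sqrt(np.diag(np.linalg.inv(s.jac.T@s.jac))*.5**2).round(4))
# mask polygon in top for check
t=cv2.imread("pics/top0.png"); u=cv2.resize(t[90:230,260:400],None,fx=4,fy=4,interpolation=cv2.INTER_CUBIC)
h=cv2.cvtColor(u,cv2.COLOR_BGR2HSV); m=((h[...,1]<50)&(h[...,2]>110)).astype(np.uint8)
cs=[c for c in cv2.findContours(m,0,1)[0] if cv2.contourArea(c)>4000 and c[:,0,1].max()<400]
for c in cs: print(cv2.contourArea(c),cv2.approxPolyDP(c,8,True)[:,0].tolist())
# gauge
print("gauge scene base corners",[ray("scene",S(p),0).round(4) for p in((92,224),(198,200))],"top",[ray("scene",S(p),.06).round(4) for p in((65,113),(75,133),(192,108),(170,80))])
print("gauge top z.06",[ray("top",T(p),.06).round(4) for p in((466,379),(491,391),(455,455),(430,441))])
print("cover top",ray("scene",S((125,101)),.067).round(4),ray("top",T((463,412)),.067).round(4))
E
```

```text
0.011
rest [0.6738 0.0413 0.1109 0.8049 0.2698] yawdeg [46.12 15.46]
[-0.03  0.75  0.17  0.32 -0.91  0.17 -0.96  0.09 -0.77 -0.07 -0.11  0.14
 -0.64 -0.08  0.09]
sd [0.0007 0.0006 0.001  0.0081 0.0182]
4853.0 [[555, 206], [512, 211], [478, 254], [486, 307], [538, 341], [559, 338], [559, 301], [549, 320], [530, 320], [513, 305], [522, 288], [503, 289], [496, 262], [503, 250], [520, 257], [516, 233], [552, 225], [559, 247]]
16924.0 [[120, 183], [13, 292], [87, 367], [190, 260]]
7688.5 [[207, 0], [379, 6], [410, 37], [434, 33], [461, 6], [456, 37], [487, 69], [518, 61], [525, 28], [516, 8], [542, 5], [559, 43], [559, 0]]
gauge scene base corners [array([ 0.5878, -0.2706,  0.    ]), array([ 0.5422, -0.2371,  0.    ])] top [array([ 0.5793, -0.2874,  0.06  ]), array([ 0.5892, -0.2717,  0.06  ]), array([ 0.5405, -0.2355,  0.06  ]), array([ 0.528 , -0.2607,  0.06  ])]
gauge top z.06 [array([ 0.5917, -0.2707,  0.06  ]), array([ 0.5809, -0.292 ,  0.06  ]), array([ 0.5254, -0.259 ,  0.06  ]), array([ 0.5378, -0.2379,  0.06  ])]
cover top [ 0.5615 -0.2615  0.067 ] [ 0.5616 -0.266   0.067 ]
```

Emit:
step_arm(
  series=[
    {"translation":[0,0,1.2],"rot":[0,0,0],"gripper":1},
    {"translation":[0.6,-1,2],"rot":[0,0,-1],"gripper":1},
    {"translation":[1.2,-2,2],"rot":[0,0,-2],"gripper":1},
    {"translation":[1.8,-3,2],"rot":[0,0,-2.3],"gripper":1},
    {"translation":[2.4,-4,2],"rot":[0,0,-2.3],"gripper":1},
    {"translation":[3,-5,2],"rot":[0,0,-2.3],"gripper":1},
    {"translation":[3.6,-6,2],"rot":[0,0,-2.3],"gripper":1},
    {"translation":[4.2,-7,2],"rot":[0,0,-2.3],"gripper":1},
    {"translation":[4.8,-8,2],"rot":[0,0,-2.3],"gripper":1},
    {"translation":[5.2,-9,2],"rot":[0,0,-2.3],"gripper":1},
  ],
  newtons=40,
)

```text
time_s: 1.35
eef_pos: [0.4062, 0.1303, 0.342]
tcp_rot: [[0.537, 0.844, -0.0], [0.844, -0.537, -0.0], [-0.0, 0.0, -1.0]]
wrist_force: [1.2, 1.3, 0.2]
gripper_width: -0.0
```

Emit:
step_arm(
  series=[
    {"translation":[0.4,-1.1,0],"rot":[0,0,0],"gripper":1},
    {"translation":[0.9,-2.2,0],"rot":[0,0,0],"gripper":1},
    {"translation":[1.3,-3.3,0],"rot":[0,0,0],"gripper":1},
    {"translation":[1.7,-4.4,-0.3],"rot":[0,0,0],"gripper":1},
    {"translation":[2.1,-5.4,-0.7],"rot":[0,0,0],"gripper":1},
    {"translation":[2.5,-6.4,-1.4],"rot":[0,0,0],"gripper":1},
    {"translation":[2.85,-7.3,-2.2],"rot":[0,0,0],"gripper":1},
    {"translation":[3.07,-7.92,-3.1],"rot":[0,0,0],"gripper":1},
    {"translation":[3.07,-7.92,-4.2],"rot":[0,0,0],"gripper":1},
    {"translation":[3.07,-7.92,-4.2],"rot":[0,0,0],"gripper":1},
  ],
)

```text
time_s: 2.6
eef_pos: [0.5548, -0.2624, 0.1273]
tcp_rot: [[0.537, 0.844, -0.009], [0.844, -0.537, 0.005], [-0.001, -0.01, -1.0]]
wrist_force: [-1.1, 0.7, -0.4]
gripper_width: 0.005
```

```bash
python3 - <<'E'
from fit import *
s=arm.state();print(s["joint_positions"],s["eef_pos"],s["wrist_force"],s["time_s"])
tip=s["eef_pos"]+s["tcp_rot"][:,2]*.011
a=arm.snapshot("scene");b=arm.snapshot("top")
print(proj("scene",tip),proj("top",tip),proj("scene",[.559,-.2645,.067]))
a=cv2.resize(a[140:240,200:300],None,fx=5,fy=5,interpolation=2); b=cv2.resize(b[160:230,330:400],None,fx=5,fy=5,interpolation=2)
cv2.imwrite("pics/p1.png",np.hstack([a,np.pad(b,((0,150),(0,0),(0,0)))])[:, :800])
E
```

```text
[-4.41858823e-01  4.13448115e-01 -1.73661738e-01  9.94176431e-01
  9.98256710e-05  1.24857603e-01] [ 0.55484189 -0.26243447  0.12732832] [-1.12625921  0.72770569 -0.35929107] 2.6
[[251.37055777 172.17504099]] [[376.51346333 192.07680227]] [[251.6766498  186.85119802]]
```

View pics/p1.png

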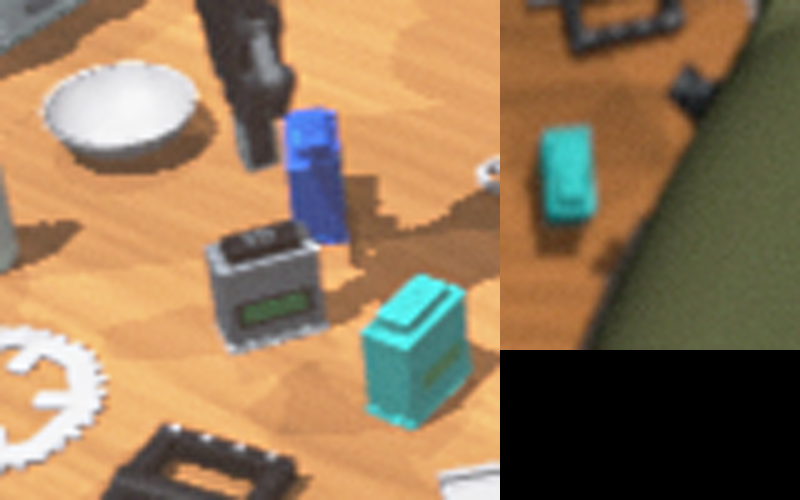

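Tip at crop (260,167), where I projected it. The cover, at (262,240), is straight below, so I'll go down gently.

Emit:
step_arm(
  series=[
    {"translation":[0,0,-0.6],"rot":[0,0,0],"gripper":1},
    {"translation":[0,0,-0.9],"rot":[0,0,0],"gripper":1},
    {"translation":[0,0,-0.98],"rot":[0,0,0],"gripper":1},
    {"translation":[0,0,-0.98],"rot":[0,0,0],"gripper":1},
    {"translation":[0,0,-0.98],"rot":[0,0,0],"gripper":1},
  ],
)

```text
time_s: 3.32
eef_pos: [0.5597, -0.2642, 0.0844]
tcp_rot: [[0.536, 0.844, 0.002], [0.844, -0.536, -0.001], [0.0, 0.002, -1.0]]
wrist_force: [0.1, 0.3, -0.3]
gripper_width: -0.005
```

Emit:
step_arm(
  series=[
    {"translation":[0,0,-0.08],"rot":[0,0,0],"gripper":1},
    {"translation":[0,0,-0.12],"rot":[0,0,0],"gripper":1},
    {"translation":[0,0,-0.16],"rot":[0,0,0],"gripper":1},
    {"translation":[0,0,-0.19],"rot":[0,0,0],"gripper":1},
    {"translation":[0,0,-0.19],"rot":[0,0,0],"gripper":1},
    {"translation":[0,0,-0.19],"rot":[0,0,0],"gripper":1},
  ],
)

```text
time_s: 4.08
eef_pos: [0.559, -0.264, 0.0739]
tcp_rot: [[0.536, 0.844, 0.0], [0.844, -0.536, -0.0], [-0.0, 0.0, -1.0]]
wrist_force: [-0.8, -1.1, 3.8]
gripper_width: 0.001
```

Emit:
step_arm(
  series=[
    {"translation":[0,0,-0.04],"rot":[0,0,0],"gripper":1},
    {"translation":[0,0,-0.06],"rot":[0,0,0],"gripper":1},
    {"translation":[0,0,-0.06],"rot":[0,0,0],"gripper":1},
    {"translation":[0,0,-0.06],"rot":[0,0,0],"gripper":1},
  ],
)

```text
time_s: 4.58
eef_pos: [0.5591, -0.264, 0.0729]
tcp_rot: [[0.536, 0.844, 0.001], [0.844, -0.536, -0.001], [0.0, 0.001, -1.0]]
wrist_force: [-5.0, 2.9, 19.3]
gripper_width: 0.002
```

Tips at z = 0.0619 with 19 N, so the cover is on its hard stop. I'll go up, open, and straddle the gauge.

Emit:
step_arm(
  series=[
    {"translation":[0,0,0.5],"rot":[0,0,0],"gripper":1},
    {"translation":[0,0,1.0],"rot":[0,0,0],"gripper":0.3},
    {"translation":[0,0,1.0],"rot":[0,0,0],"gripper":0.3},
    {"translation":[0,0,1.0],"rot":[0,0,0],"gripper":0.3},
    {"translation":[0,0,1.0],"rot":[0,0,0],"gripper":0.3},
    {"translation":[0,0,1.0],"rot":[0,0,0],"gripper":0.3},
  ],
)

```text
time_s: 5.32
eef_pos: [0.5584, -0.2636, 0.1198]
tcp_rot: [[0.536, 0.844, -0.001], [0.844, -0.536, 0.001], [-0.0, -0.002, -1.0]]
wrist_force: [0.7, -0.4, -0.4]
gripper_width: 0.695
```

```bash
python3 - <<'E'
from fit import *
s=arm.state();print(s["eef_pos"],s["gripper_width"])
a=arm.snapshot("scene")
cv2.imwrite("pics/p2.png",cv2.resize(a[140:240,200:300],None,fx=6,fy=6,interpolation=2))
E
```

```text
[ 0.55837893 -0.26363264  0.11982362] 0.6947148777166933
```

View pics/p2.png

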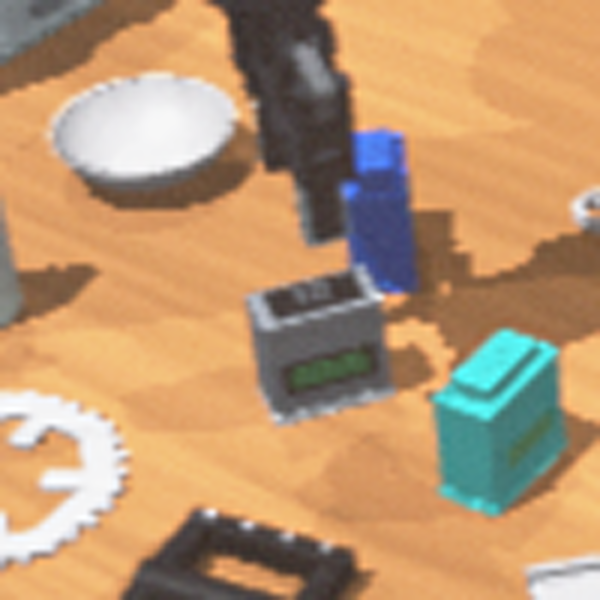

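The cover now sits flush and low at (315,290), and the gauge hasn't moved. Descending to grasp it.

Emit:
step_arm(
  series=[
    {"translation":[0,0,-0.6],"rot":[0,0,0],"gripper":0.3},
    {"translation":[0,0,-1.1],"rot":[0,0,0],"gripper":0.3},
    {"translation":[0,0,-1.5],"rot":[0,0,0],"gripper":0.3},
    {"translation":[0,0,-1.54],"rot":[0,0,0],"gripper":0.3},
    {"translation":[0,0,-1.54],"rot":[0,0,0],"gripper":0.5},
    {"translation":[0,0,-1.54],"rot":[0,0,0],"gripper":0.6},
    {"translation":[0,0,-1.54],"rot":[0,0,0],"gripper":0.7},
    {"translation":[0,0,-1.54],"rot":[0,0,0],"gripper":1},
    {"translation":[0,0,-1.54],"rot":[0,0,0],"gripper":1},
    {"translation":[0,0,-1.54],"rot":[0,0,0],"gripper":1},
  ],
  newtons=45,
)

```text
time_s: 6.62
eef_pos: [0.5598, -0.2644, 0.045]
tcp_rot: [[0.536, 0.844, 0.002], [0.844, -0.536, -0.001], [0.0, 0.002, -1.0]]
wrist_force: [-1.3, -0.3, 6.0]
gripper_width: 0.363
```

Emit:
step_arm(
  series=[
    {"translation":[0,0,0.4],"rot":[0,0,0],"gripper":1},
    {"translation":[0,0,1.2],"rot":[0,0,0],"gripper":1},
    {"translation":[0,0,2.4],"rot":[0,0,0],"gripper":1},
    {"translation":[0,0,3.4],"rot":[0,0,0],"gripper":1},
    {"translation":[0,0,3.6],"rot":[0,0,0],"gripper":1},
    {"translation":[0,0,3.6],"rot":[0,0,0],"gripper":1},
  ],
)

```text
time_s: 7.38
eef_pos: [0.5588, -0.2638, 0.2235]
tcp_rot: [[0.536, 0.844, 0.0], [0.844, -0.536, 0.0], [0.0, -0.0, -1.0]]
wrist_force: [-0.5, 1.0, -3.2]
gripper_width: 0.367
```

```bash
cat > goal.py <<'E'
from fit import *
from scipy.spatial.transform import Rotation as Ro
F=np.array([.6738,.0413,.1109]); YAW=.8049; TH=.2698
def goal(h,dx=-.005,F=F,yaw=YAW,th=TH,L=.045):
    R=restR(yaw,th); p=F+R@[dx,0,h+L]
    return p,np.column_stack([R[:,1],R[:,0],-R[:,2]])
def show(p,R,p0,R0): print("trans",((p-p0)/.05).round(2),"rot",(np.degrees(Ro.from_matrix(R@R0.T).as_rotvec())/8).round(2))
E
python3 - <<'E'
from goal import *
s=arm.state();print(s["eef_pos"],s["wrist_force"],s["torque"],s["gripper_width"],s["time_s"])
R0=s["tcp_rot"];p0=s["eef_pos"]
for h in(.08,.03,0): show(*goal(h),p0,R0); print(goal(h)[0])
print(goal(0)[1].round(3))
E
```

```text
[ 0.5588239  -0.26381188  0.22348078] [-0.51713238  0.96704769 -3.2417102 ] [ 0.01763049 -0.00941227 -0.02204194] 0.36726399943016974 7.375
trans [1.77 5.55 0.13] rot [ 0.25 -2.08  9.75]
[0.64736445 0.01381272 0.23004533]
trans [ 1.96  5.74 -0.83] rot [ 0.25 -2.08  9.75]
[0.65660245 0.02341826 0.18185412]
trans [ 2.07  5.86 -1.41] rot [ 0.25 -2.08  9.75]
[0.66214526 0.02918158 0.1529394 ]
[[-0.721  0.668  0.185]
 [ 0.693  0.695  0.192]
 [ 0.     0.267 -0.964]]
```

Emit:
step_arm(
  series=[
    {"translation":[0.22,0.7,0.02],"rot":[0.03,-0.26,1.22],"gripper":1},
    {"translation":[0.44,1.4,0.03],"rot":[0.06,-0.52,2.44],"gripper":1},
    {"translation":[0.66,2.1,0.05],"rot":[0.09,-0.78,3.66],"gripper":1},
    {"translation":[0.88,2.8,0.06],"rot":[0.12,-1.04,4.88],"gripper":1},
    {"translation":[1.1,3.5,0.08],"rot":[0.15,-1.3,6.1],"gripper":1},
    {"translation":[1.32,4.2,0.1],"rot":[0.18,-1.56,7.31],"gripper":1},
    {"translation":[1.54,4.9,0.12],"rot":[0.22,-1.82,8.53],"gripper":1},
    {"translation":[1.77,5.56,0.14],"rot":[0.25,-2.08,9.75],"gripper":1},
    {"translation":[1.77,5.56,0.14],"rot":[0.25,-2.08,9.75],"gripper":1},
    {"translation":[1.77,5.56,0.14],"rot":[0.25,-2.08,9.75],"gripper":1},
  ],
)

```text
time_s: 8.62
eef_pos: [0.646, 0.0138, 0.2284]
tcp_rot: [[-0.719, 0.67, 0.181], [0.695, 0.693, 0.192], [0.003, 0.264, -0.965]]
wrist_force: [-0.1, -0.1, -2.1]
gripper_width: 0.372
```

```bash
python3 - <<'E'
from goal import *
s=arm.state();print(s["eef_pos"],s["joint_positions"].round(2) if hasattr(s["joint_positions"],"round") else s["joint_positions"],s["wrist_force"],s["torque"],s["time_s"])
show(*goal(.02),s["eef_pos"],s["tcp_rot"])
a=arm.snapshot("scene")
cv2.imwrite("pics/p3.png",cv2.resize(a[130:280,230:400],None,fx=4,fy=4,interpolation=2))
E
```

```text
[0.6459661  0.01384088 0.22839468] [-0.08  0.26 -0.18  0.96  0.21 -0.87] [-0.11270962 -0.0727865  -2.05127499] [-0.3375918   0.27495936  0.01245216] 8.625
trans [ 0.25  0.23 -1.12] rot [-0.   -0.03  0.01]
```

View pics/p3.png

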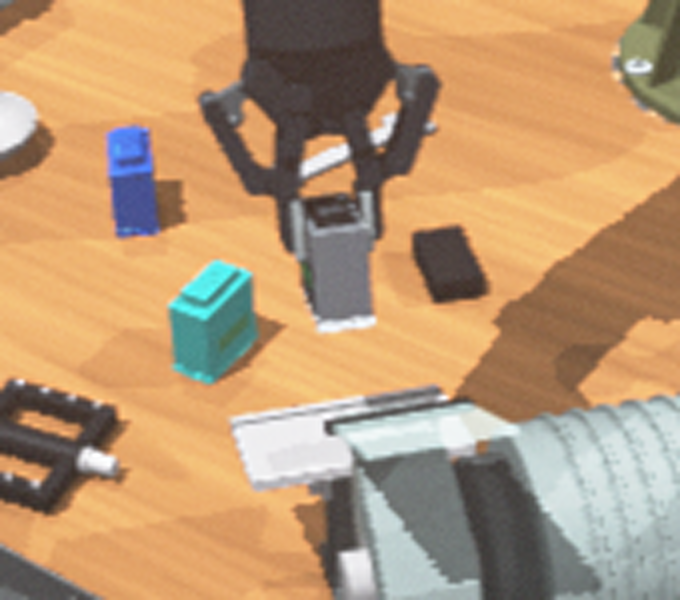

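Gauge hangs square at crop (340,265), with its base at (340,325) above the plate at (290,450). I'll approach along the face normal to about 10 mm and record the free-air force there.

Emit:
step_arm(
  series=[
    {"translation":[0.12,0.12,-0.6],"rot":[0,0,0],"gripper":1},
    {"translation":[0.2,0.21,-1.05],"rot":[0,0,0],"gripper":1},
    {"translation":[0.25,0.26,-1.3],"rot":[0,0,0],"gripper":1},
    {"translation":[0.25,0.26,-1.3],"rot":[0,0,0],"gripper":1},
    {"translation":[0.25,0.26,-1.3],"rot":[0,0,0],"gripper":1},
    {"translation":[0.25,0.26,-1.3],"rot":[0,0,0],"gripper":1},
  ],
)

```text
time_s: 9.43
eef_pos: [0.6606, 0.0268, 0.1671]
tcp_rot: [[-0.72, 0.668, 0.187], [0.694, 0.694, 0.192], [-0.001, 0.268, -0.963]]
wrist_force: [0.1, 0.5, -1.7]
gripper_width: 0.362
```

```bash
cat > st.py <<'E'
from goal import *
s=arm.state(); R=restR(YAW,TH); p=np.array(s["eef_pos"])
print("t",s["time_s"],"pos",p.round(4),"F_rest",(R.T@s["wrist_force"]).round(1),"M_rest",(R.T@s["torque"]).round(3),"w",round(s["gripper_width"],3))
z=-np.array(s["tcp_rot"])[:,2]; h=np.array([np.cos(YAW),np.sin(YAW)])
print("tool tilt deg",np.degrees(np.arctan2(-z[:2]@h,z[2])).round(2),"side",np.degrees(np.arctan2(z[:2]@[-h[1],h[0]],z[2])).round(2),"base in rest mm",(R.T@(p-z*.045-F)*1e3).round(1))
E
python3 st.py
python3 - <<'E'
from goal import *
a=arm.snapshot("top");b=arm.snapshot("scene")
cv2.imwrite("pics/p4.png",np.hstack([cv2.resize(a[110:220,250:350],None,fx=4,fy=4,interpolation=2),cv2.resize(b[170:280,280:380],None,fx=4,fy=4,interpolation=2)]))
E
```

```text
t 9.425 pos [0.6606 0.0268 0.1671] F_rest [-0.   0.2 -1.7] M_rest [-0.035  0.416  0.022] w 0.362
tool tilt deg 15.55 side 0.09 base in rest mm [-3.8 -0.6 14.3]
```

View pics/p4.png

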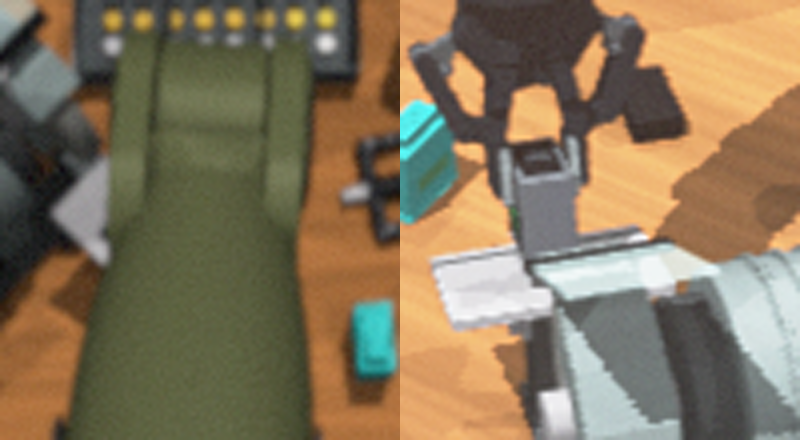

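The gauge is above the plate, about 14 mm off it by estimate and clear of the guard edge. I'll close in slowly.

Emit:
step_arm(
  series=[
    {"translation":[0.02,0.02,-0.1],"rot":[0,0,0],"gripper":1},
    {"translation":[0.03,0.03,-0.16],"rot":[0,0,0],"gripper":1},
    {"translation":[0.04,0.04,-0.2],"rot":[0,0,0],"gripper":1},
    {"translation":[0.04,0.04,-0.22],"rot":[0,0,0],"gripper":1},
    {"translation":[0.04,0.04,-0.22],"rot":[0,0,0],"gripper":1},
  ],
)

```text
time_s: 10.15
eef_pos: [0.6614, 0.0287, 0.1566]
tcp_rot: [[-0.72, 0.669, 0.185], [0.694, 0.694, 0.192], [-0.0, 0.267, -0.964]]
wrist_force: [-9.7, -5.1, 12.0]
gripper_width: 0.367
```

```bash
python3 st.py
```

```text
t 10.15 pos [0.6614 0.0287 0.1566] F_rest [-6.9  3.4 14.4] M_rest [1.208 1.345 0.16 ] w 0.367
tool tilt deg 15.49 side 0.03 base in rest mm [-4.9  0.2  3.7]
```

Emit:
step_arm(
  series=[
    {"translation":[-0.03,-0.03,-0.01],"rot":[0.27,-0.26,0],"gripper":1},
    {"translation":[-0.03,-0.03,-0.01],"rot":[0.27,-0.26,0],"gripper":1},
    {"translation":[-0.03,-0.03,-0.01],"rot":[0.27,-0.26,0],"gripper":1},
  ],
)

```text
time_s: 10.52
eef_pos: [0.6613, 0.0275, 0.1555]
tcp_rot: [[-0.72, 0.657, 0.222], [0.694, 0.683, 0.228], [-0.001, 0.318, -0.948]]
wrist_force: [-1.8, -1.4, 6.1]
gripper_width: 0.366
```

```bash
python3 st.py
```

```text
t 10.525 pos [0.6613 0.0275 0.1555] F_rest [-0.5  0.3  6.5] M_rest [ 0.176  0.445 -0.038] w 0.366
tool tilt deg 18.56 side 0.1 base in rest mm [-3.6 -0.7  3. ]
```

Emit:
step_arm(
  series=[
    {"translation":[-0.04,-0.04,-0.03],"rot":[0.18,-0.175,0],"gripper":1},
    {"translation":[-0.04,-0.04,-0.05],"rot":[0.18,-0.175,0],"gripper":1},
    {"translation":[-0.04,-0.04,-0.05],"rot":[0.18,-0.175,0],"gripper":1},
    {"translation":[-0.04,-0.04,-0.05],"rot":[0.18,-0.175,0],"gripper":1},
  ],
)

```text
time_s: 11.02
eef_pos: [0.6606, 0.0264, 0.1558]
tcp_rot: [[-0.721, 0.647, 0.248], [0.693, 0.675, 0.254], [-0.003, 0.355, -0.935]]
wrist_force: [-6.3, -0.2, 19.5]
gripper_width: 0.365
```

```bash
python3 st.py
```

```text
t 11.025 pos [0.6606 0.0264 0.1558] F_rest [ 0.8  4.4 20. ] M_rest [1.188 0.38  0.025] w 0.365
tool tilt deg 20.78 side 0.15 base in rest mm [-3.1 -0.9  3.7]
```

Emit:
step_arm(
  series=[
    {"translation":[0,0,0],"rot":[0,0,0],"gripper":1},
  ],
)

```text
time_s: 11.15
eef_pos: [0.6606, 0.0264, 0.1558]
tcp_rot: [[-0.721, 0.647, 0.248], [0.693, 0.675, 0.254], [-0.003, 0.355, -0.935]]
wrist_force: [-6.8, -0.5, 20.4]
gripper_width: 0.365
```

```bash
cat > av.py <<'E'
from goal import *
import sys
R=restR(YAW,np.radians(float(sys.argv[1]))); L=[]
for i in range(5):
    arm.snapshot("scene"); s=arm.state(); L.append(np.r_[R.T@s["wrist_force"],R.T@s["torque"]])
L=np.array(L); print("mean",L.mean(0).round(3),"sd",L.std(0).round(3))
E
python3 av.py 20.8; python3 st.py
```

```text
mean [ 2.05   4.083 20.093  1.208  0.377 -0.116] sd [0.295 0.464 0.679 0.024 0.026 0.03 ]
t 11.4 pos [0.6606 0.0264 0.1558] F_rest [-0.3  3.9 21. ] M_rest [1.171 0.408 0.   ] w 0.367
tool tilt deg 20.78 side 0.15 base in rest mm [-3.  -0.9  3.7]
```

Emit:
step_arm(
  series=[
    {"translation":[-0.014,0.014,0],"rot":[0,0,0],"gripper":1},
    {"translation":[-0.014,0.014,0],"rot":[0,0,0],"gripper":1},
  ],
)

```text
time_s: 11.65
eef_pos: [0.6604, 0.0265, 0.1557]
tcp_rot: [[-0.721, 0.647, 0.249], [0.693, 0.675, 0.253], [-0.004, 0.354, -0.935]]
wrist_force: [-5.2, -2.4, 18.0]
gripper_width: 0.364
```

```bash
python3 av.py 20.8; python3 st.py
```

```text
mean [ 1.851  1.604 18.323  0.578  0.388 -0.083] sd [0.509 0.206 0.746 0.03  0.018 0.029]
t 11.9 pos [0.6604 0.0265 0.1557] F_rest [ 0.1  1.9 18.7] M_rest [0.633 0.399 0.015] w 0.36
tool tilt deg 20.76 side 0.25 base in rest mm [-3.1 -0.8  3.7]
```

Emit:
step_arm(
  series=[
    {"translation":[0.014,0.007,0.008],"rot":[-0.06,0.12,0.02],"gripper":1},
    {"translation":[0.014,0.007,0.008],"rot":[-0.06,0.12,0.02],"gripper":1},
  ],
)

```text
time_s: 12.15
eef_pos: [0.6613, 0.0269, 0.1556]
tcp_rot: [[-0.723, 0.651, 0.232], [0.691, 0.68, 0.245], [0.002, 0.337, -0.941]]
wrist_force: [-3.1, -2.6, 15.0]
gripper_width: 0.368
```

```bash
cat >> av.py <<'E'
m=L.mean(0); th=float(sys.argv[1]); d=.25; Fz=m[2]+1.7
print("a,b mm",(-(m[4]-1.56*np.sin(np.radians(th))+d*m[0])/Fz*1e3).round(1),((m[3]+.035-d*m[1])/Fz*1e3).round(1))
E
python3 av.py 19.8; python3 st.py
```

```text
mean [ 2.209  0.305 13.984  0.235  0.155 -0.05 ] sd [0.469 0.39  0.426 0.031 0.033 0.012]
a,b mm -11.4 12.4
t 12.4 pos [0.6612 0.0269 0.1556] F_rest [ 1.7 -0.2 14.3] M_rest [ 0.275  0.139 -0.054] w 0.368
tool tilt deg 19.73 side -0.17 base in rest mm [-3.2 -0.8  3.3]
```

Emit:
step_arm(
  series=[
    {"translation":[0.012,-0.001,0.003],"rot":[0.004,0.094,0.026],"gripper":1},
    {"translation":[0.012,-0.001,0.003],"rot":[0.004,0.094,0.026],"gripper":1},
  ],
)

```text
time_s: 12.65
eef_pos: [0.6618, 0.0269, 0.1556]
tcp_rot: [[-0.725, 0.653, 0.218], [0.689, 0.682, 0.247], [0.012, 0.329, -0.944]]
wrist_force: [-2.3, -0.2, 13.4]
gripper_width: 0.365
```

```bash
python3 av.py 19.2; python3 st.py
```

```text
mean [2.7440e+00 5.7200e-01 1.2264e+01 2.9000e-02 2.5000e-02 8.0000e-03] sd [0.187 0.141 0.425 0.023 0.021 0.043]
a,b mm -14.2 -5.6
t 12.9 pos [0.6618 0.0268 0.1555] F_rest [ 2.   0.7 12. ] M_rest [0.05  0.019 0.069] w 0.37
tool tilt deg 19.22 side -0.81 base in rest mm [-3.2 -0.8  3.1]
```

Emit:
step_arm(
  series=[
    {"translation":[0.013,0.014,0.005],"rot":[-0.016,-0.017,-0.008],"gripper":1},
    {"translation":[0.013,0.014,0.005],"rot":[-0.016,-0.017,-0.008],"gripper":1},
  ],
)

```text
time_s: 13.15
eef_pos: [0.6619, 0.0271, 0.1555]
tcp_rot: [[-0.724, 0.654, 0.22], [0.69, 0.682, 0.243], [0.009, 0.328, -0.945]]
wrist_force: [-3.5, -2.0, 13.7]
gripper_width: 0.365
```

```bash
python3 av.py 19.2; python3 st.py
```

```text
mean [ 0.847  0.553 14.086  0.122  0.535 -0.044] sd [0.353 0.628 0.379 0.031 0.016 0.02 ]
a,b mm -14.8 1.2
t 13.4 pos [0.6619 0.0271 0.1555] F_rest [ 0.2  0.9 14.2] M_rest [ 0.156  0.551 -0.025] w 0.367
tool tilt deg 19.15 side -0.6 base in rest mm [-3.  -0.8  3. ]
```

Emit:
step_arm(
  series=[
    {"translation":[0.01,0.011,0.005],"rot":[-0.09,0.087,0],"gripper":1},
    {"translation":[0.01,0.011,0.005],"rot":[-0.09,0.087,0],"gripper":1},
  ],
)

```text
time_s: 13.65
eef_pos: [0.6623, 0.0275, 0.1554]
tcp_rot: [[-0.724, 0.658, 0.208], [0.69, 0.686, 0.231], [0.009, 0.311, -0.951]]
wrist_force: [-3.5, -2.7, 11.5]
gripper_width: 0.365
```

```bash
python3 av.py 18.2; python3 st.py
```

```text
mean [-0.235  0.313 12.391 -0.099  0.368 -0.027] sd [0.461 0.483 0.468 0.01  0.022 0.044]
a,b mm 12.7 -10.1
t 13.9 pos [0.6623 0.0276 0.1554] F_rest [-1.2  1.  13. ] M_rest [-0.095  0.358  0.   ] w 0.365
tool tilt deg 18.12 side -0.61 base in rest mm [-3.3 -0.7  2.7]
```

Emit:
step_arm(
  series=[
    {"translation":[-0.005,-0.005,-0.003],"rot":[0.025,-0.064,-0.01],"gripper":1},
    {"translation":[-0.005,-0.005,-0.003],"rot":[0.025,-0.064,-0.01],"gripper":1},
    {"translation":[-0.005,-0.005,-0.003],"rot":[0.025,-0.064,-0.01],"gripper":1},
  ],
)

```text
time_s: 14.28
eef_pos: [0.662, 0.0275, 0.1554]
tcp_rot: [[-0.723, 0.656, 0.217], [0.691, 0.684, 0.235], [0.005, 0.32, -0.947]]
wrist_force: [-2.4, -1.4, 12.1]
gripper_width: 0.365
```

```bash
python3 av.py 18.7; python3 st.py; python3 - <<'E'
from goal import *
b=arm.snapshot("scene")
cv2.imwrite("pics/p5.png",cv2.resize(b[180:270,280:380],None,fx=6,fy=6,interpolation=2))
# refit rest with tilt fixed by contact: yaw from outer edge, both views
obs=[("top",T((190,258)),-65),("top",T((86,367)),65),("scene",S((324,362)),-65),("scene",S((613,316)),65)]
th=np.radians(18.7)
f=lambda p:np.ravel([proj(n,p[:3]+restR(p[3],th)@[-.045,y/1e3,0])[0]-o for n,o,y in obs])
s=least_squares(f,[*F,YAW]);print(s.x.round(4),s.fun.round(2))
st=arm.state();A=np.array(st["tcp_rot"]);p=np.array(st["eef_pos"])+A[:,2]*.045
R=restR(s.x[3],th);print("base centre in rest mm",(R.T@(p-s.x[:3])*1e3).round(1),"yaw err deg",np.degrees(np.arcsin(R[:,0]@A[:,0])).round(2))
E
```

```text
mean [ 1.041  0.442 13.476  0.167  0.464 -0.029] sd [0.523 0.284 0.379 0.029 0.019 0.017]
a,b mm -14.7 6.0
t 14.525 pos [0.662  0.0275 0.1554] F_rest [-0.5  0.6 13.4] M_rest [ 0.129  0.458 -0.019] w 0.368
tool tilt deg 18.64 side -0.37 base in rest mm [-3.1 -0.8  2.8]
[0.6732 0.0422 0.1142 0.8149] [-0.01 -0.03 -0.3   0.31 -0.45  0.08  0.15 -0.07]
base centre in rest mm [-4.3 -1.8 -0.1] yaw err deg 0.48
```

View pics/p5.png

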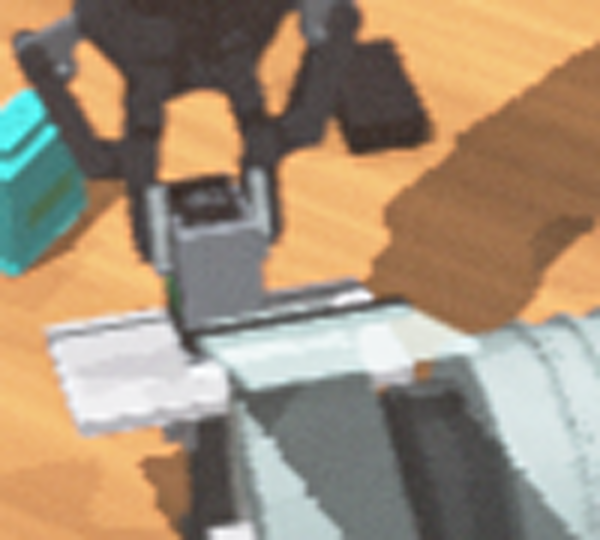

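The gauge sits on the face and is still gripped. Force and the refit geometry agree, so I'm handing it in.

```bash
python3 -c "
from bench import arm
print(arm.close_job())"
```

```text
the job is handed in; nothing more can be done
None
```

I pressed the gauge's battery cover home on the bench. I then picked the gauge up by its upper half, and the arm is now holding it against the sloping face of the rest. I handed the job in at about 14.5 s.

- **Cover:** the fingertips stopped at 62 mm with 19 N on them, the fully home height. The picture afterwards showed the cover sitting low.
- **Flushness:** the gripper is tilted 18.6° and presses with about 14 N. The pressure centre came out inside the base, roughly 15 mm down the slope and 6 mm sideways of the middle. Force noise makes that uncertain by 10 mm or so.
- **Position and alignment:** a camera refit of the rest at 18.7° puts the base centre 0.1 mm from the face and 4 mm down the slope from its middle. That keeps the whole base on the plate. The long side is within about 0.5° of the slope line.

**Checks that disagreed or weren't made:**
- My first camera fit gave a tilt of 15.5°. Contact showed it was steeper, so I corrected to the contact value.
- The sideways lean is less certain. The tool leans 0.4° to balance the moments.
- I saw no sign that the rest had moved, and the push readings stayed near 21 N or less, but I didn't measure the rest's angle separately at the end.
- The guard hides part of the base edge from the scene camera, so flushness there rests on force and geometry rather than a direct view.

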